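Start a print cycle at the dial printer's console

TASK

Start a print cycle from the dial printer's console: first switch the black rocker on by pressing its end with the white bar fully over, then press the square blue clamp key fully down so that it stays down, and last press the round green start button fully down and let it spring back up. Leave the red stop button alone. Pick nothing up, and leave the printing pad, ink jar, dial tray and screwdriver where they are.

Things in the scene. Friction and masses are not known exactly. Their poses are not given: they have to be found in the camera images.
- console: grey flat box fixed to the bench, 200 x 320 x 45 mm (x, y, z); origin at the centre of its underside, z up. On top, towards its -y end, four round bezels (4 mm thick, 68 mm across, black; the rocker's 74 mm, white) in a square, 90 mm apart, carry rocker, blue key, green and red buttons; which stands where varies. The +y end has a fixed dial nest (68 mm wide, 15 mm high) and the loose printing pad.
- rocker_mark (a point): press here, straight down: top surface of the black V-shaped rocker's ON half (30 mm long, 34 wide, white cross bar), 20 mm from the pivot. Moves with the rocker, 7 mm down from off to on. Its x axis points from pivot to ON end (level when off); yaw varies. Off, this half slopes up to its end; fully on it is level, 16 mm above the console top, 12 mm above the bezel.
- rocker (a joint): rocker angle in rad: 0 is off, 0.36 is fully on (end stop); counted as on above 0.29. It has friction, no spring (about 2.5 N at the mark), and stays where it is left.
- clamp_key_top (a point): centre of the top face of the square blue clamp key (32 x 32 mm cap), z up; 18 mm above the console's top face when up, 10 mm when down. Moves with the key.
- clamp_key (a joint): how far the blue key is pushed down, in m: 0 up, 0.008 fully down (end stop); counted as down above 0.0062. Friction of 3 N, no spring: it stays where it is left.
- start_button_top (a point): centre of the flat top face of the round green start button (32 mm across), z up; 17 mm above the console's top face when up. Moves with the button.
- start_button (a joint): how far the green button is pushed down, in m: 0 up, 0.007 fully down (end stop); counted as pressed above 0.0055. Spring of 1.5 N at the top to 5 N at the bottom; it springs back.
- stop_button_top (a point): top of the red mushroom stop button (38 mm across), 24 mm above the console's top face when up. Not to be pressed.
- stop_button (a joint): how far the red button is pushed down, in m: 0 up, 0.007 fully down; sprung like the green one. Not to be pressed (2 mm is too far).
- spare_pad: bystander: loose orange cone-shaped printing pad, 38 mm across and 37 mm high, standing on the console; origin at the centre of its underside.
- ink_jar: bystander: loose jar with a black cap, 50 mm across and 60 mm high, standing on the bench beside the console's -y end; origin at the centre of its underside.
- dial_tray: bystander: loose white tray of watch dials, 100 x 180 x 15 mm, lying on the bench beyond the console; origin at the centre of its underside.
- screwdriver: bystander: loose screwdriver, 170 mm long, lying on the bench beside the console's +y end, along its own x.

How it is judged:
By the outcome, as a careful person would: the job done as asked, in the order asked, and still so for the second after the job is handed in, with the robot touching nothing.
It also fails if it takes over 45 s, if anything falls off the work surface, if the arm or the gripper's body presses on something with over 40 N, if the wrist force passes 120 N, or if a joint passes its speed limit or range.

ROBOT

A 7-joint arm with a two-finger parallel gripper is mounted at the origin on the work surface. World frame = base frame: x ahead of the robot, y to its left, z up, the work surface at z = 0. Lengths are in mm, angles in rad, forces in N, time in s.
With the tool pointing down it reaches from about 400 to 875 mm from the base axis. Payload 4.4 kg.
Tool frame: the origin (TCP) lies at the very end of the fingers, on their centre line; the grasp point (between the pads) lies 19 mm behind it (ctrl.pinch_z is the z of the grasp point in the tool frame, in mm); z points along the fingers, x is the direction in which the jaws open and shut, and the axes are right-handed (so a half turn about z gives the same grasp; the last joint's range is limited). The gripper opens to 85 mm and grips with 20 to 120 N. Pads are 22 mm wide; open, the fingers measure 114 mm over their backs; the gripper's body (76 mm by 85 mm) begins 54 mm behind the grasp point. The pads swing forward as they close: fully open they stand 13 mm farther back than shut.
Start: joints at [-1.357, 0.628, 0.038, 1.517, -0.027, 0.996, -0.02], TCP at [179.482, 624.743, 231.313] pointing down, gripper open.
Joint ranges: [-3.06, 3.06], [-0.37, 2.12], [-1.25, 1.32], [0.18, 2.47], [-1.1, 4.24], [0.23, 1.98], [-2.94, 2.94]. Speed limits (rad/s): [2.57, 2.57, 3.14, 3.14, 3.14, 3.14, 3.14].

INTERFACE

Orientations are given as [roll, pitch, yaw] about the fixed x, y, z axes, in that order (R = Rz(yaw) Ry(pitch) Rx(roll)).
In Python, from cell import sensors, get_image, order, ctrl gives the robot as it stands.
- The arm moves only by the tool arm_command, never from a script. Its argument "rows" is a list that holds one entry, the list of rows, each a list of 6 numbers: the shift along the tool's x, y, z in mm, then the turn, a rotation vector about the tool's x, y, z in degrees. A call has 1 to 20 rows; each row is the pose to reach, as a shift and turn from the pose commanded when the call began, along the tool's axes at that moment; what a row does not reach only later rows make up. A row lasts 1/12 s, in which the tool goes at most 41.7 mm and 7.16 degrees, less where a joint would pass 70% of its speed; a pose out of reach is approached as far as the arm can. A call with a gripper value outside its range is refused whole. "claw" is the opening, from -1 (shut) to 1 (fully open), set as the call begins (left out, the last holds). The fingers move at their own pace and stop on an object; the grip force is fixed at half the most. Time passes only in rows, so rows that repeat a pose let the fingers close. It gives the time, the measured TCP pose, the force and the opening at its end, in the units of the state.
- sensors.read_state(): the state, without advancing time (a new reading comes with each control period).
- get_image(name): name is "scene" or "side" or "wrist"; returns a dict with "pixels" (384x512x3 uint8, red, green, blue), "z_map" (384x512 float32, mm along the optical axis (not along the pixel's ray), 0 where there is no reading), "K" (3x3 intrinsics, pixels), "pose" (4x4, takes a point from camera to world coordinates). Camera axes: x right, y up, looking along -z (the intrinsics and any distortion apply to the point x, -y, -z); pixel columns grow to the right and rows downward; lengths in mm; the calibration is good to about 2 mm. A picture is of the moment at which its call begins.
- order.finish_job(): hands the job in, once; it reports no verdict.
The state is a dict: "clock": time; "qpos": joint angles; "qd": joint speeds; "tau": joint torques, N m; "eef_pos": TCP position; "tool_rot": TCP orientation; "force": force on the tool from outside, world axes, zero at the start; "torque": the same for the moment, N m; "width": finger opening in mm.
Only numpy, scipy, OpenCV 4.12 (cv2) and the standard library are available. Lean on these libraries where they do the work, as an engineer would, in place of code of your own. Each camera call takes 0.05 s, during which the arm holds its last target.

## Working session

There is one attempt and no reset: what is moved stays moved. The work goes in short steps, Python scripts to look and compute and a tool call to move; the robot and the scene stay as the last step left them, time stands still between calls to the robot, and variables do not carry over. Pictures are saved under pics/ and viewed, and the job is handed in when it is done.

Besides the shell and the picture viewer there is one more tool, called after "Request:" as name([rows], argument=value, ...), one row to a line, values as JSON. arm_command: Moves the arm, as the interface text tells. Its arguments: {"type":"object","properties":{"rows":{"type":"array","items":{"type":"array","items":{"type":"array","items":{"type":"number"}}}},"claw":{"type":"number"}},"required":["rows"]}

```bash
mkdir -p pics; ls; python3 - <<'E'
from cell import sensors, get_image, order, ctrl
import cv2,numpy as np
s=sensors.read_state();print(s)
for n in ["scene","side","wrist"]:
    d=get_image(n);np.savez(f"{n}0.npz",**d)
    cv2.imwrite(f"pics/{n}0.png",d["pixels"][:,:,::-1]);print(n,d["K"].tolist(),np.round(d["pose"],3).tolist(),[k for k in d])
E
```

```text
pics
{'clock': 0.0, 'qpos': array([-1.35679361,  0.62934608,  0.03843758,  1.51839614, -0.02700644,
        0.99632323, -0.02002419]), 'qd': array([ 0.00013668, -0.00224093,  0.00077716,  0.00094125,  0.00060899,
       -0.00167639,  0.00057322]), 'tau': array([ 7.68112259e-04, -5.63413203e+01,  1.22631602e+00, -1.93444204e+01,
        1.10039275e-02,  1.03064929e-02,  9.46803084e-06]), 'eef_pos': array([179.29726972, 624.10582688, 230.38006155]), 'tool_rot': array([3.14157395e+00, 1.95487636e-03, 1.29096880e+00]), 'force': array([-0.05694245, -0.20946892, -0.38892402]), 'torque': array([0.01499586, 0.00185837, 0.01603616]), 'width': 85.77182788227377}
scene [[461.46019680733974, 0.0, 251.6864326260076], [0.0, 461.46019680733974, 187.89178071965634], [0.0, 0.0, 1.0]] [[-0.052, -0.78, 0.624, 1249.192], [0.999, -0.029, 0.046, 140.708], [-0.018, 0.625, 0.78, 871.233], [0.0, 0.0, 0.0, 1.0]] ['pixels', 'z_map', 'K', 'pose']
side [[398.7817728795629, 0.0, 262.87750181987263], [0.0, 398.7817728795629, 200.9980418351787], [0.0, 0.0, 1.0]] [[0.856, 0.307, -0.416, 233.361], [-0.517, 0.47, -0.715, -513.586], [-0.024, 0.827, 0.561, 543.396], [0.0, 0.0, 0.0, 1.0]] ['pixels', 'z_map', 'K', 'pose']
wrist [[342.6289162864424, 0.0, 256.37807428925106], [0.0, 342.6289162864424, 188.25445881237462], [0.0, 0.0, 1.0]] [[0.277, -0.913, -0.3, 102.298], [0.961, 0.263, 0.088, 646.7], [-0.001, -0.312, 0.95, 372.291], [0.0, 0.0, 0.0, 1.0]] ['pixels', 'z_map', 'K', 'pose']
```

View pics/scene0.png

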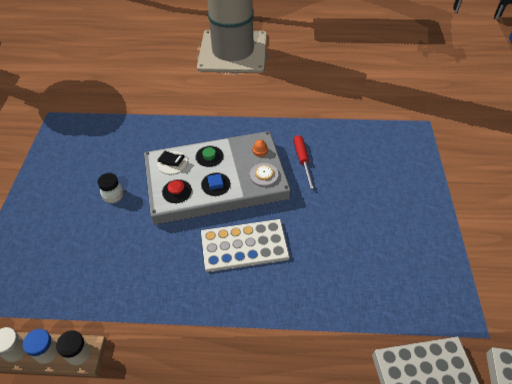

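View pics/side0.png

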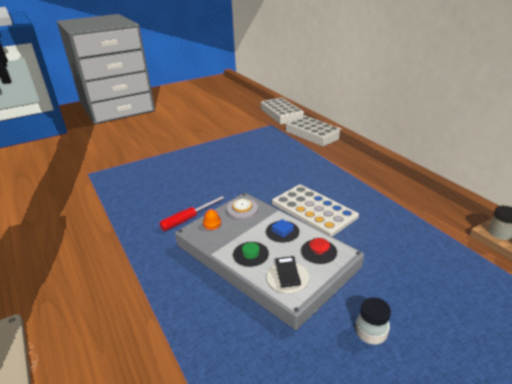

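View pics/wrist0.png

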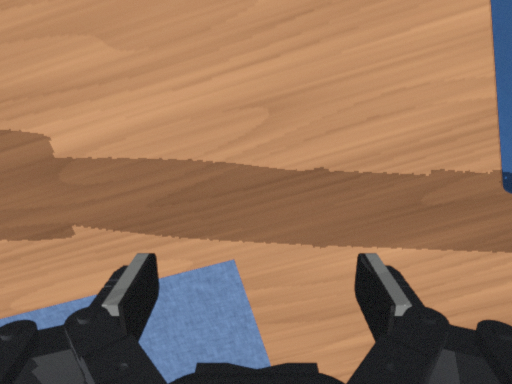

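The scene view shows the console with the rocker at about (171,160), green (209,154), red (176,187), blue (215,182), jar (110,188) and pad (260,147). Next I'll measure these.

```bash
cat > h.py <<'E'
import numpy as np,cv2
def load(n): return dict(np.load(n))
def ray(d,u,v):
    K=d["K"];P=d["pose"]
    c=np.array([(u-K[0,2])/K[0,0],-(v-K[1,2])/K[1,1],-1.0])
    return P[:3,3],P[:3,:3]@c
def onz(d,u,v,z):
    o,r=ray(d,u,v);t=(z-o[2])/r[2];return o+t*r
def tri(obs):
    A=np.zeros((3,3));b=np.zeros(3)
    for d,u,v in obs:
        o,r=ray(d,u,v);r=r/np.linalg.norm(r);M=np.eye(3)-np.outer(r,r);A+=M;b+=M@o
    return np.linalg.solve(A,b)
def blob(d,f,box):
    h=cv2.cvtColor(d["pixels"],cv2.COLOR_RGB2HSV).astype(int);m=f(h[...,0],h[...,1],h[...,2])
    mm=np.zeros_like(m);x0,y0,x1,y1=box;mm[y0:y1,x0:x1]=m[y0:y1,x0:x1]
    v,u=np.nonzero(mm);return mm,u.mean(),v.mean(),len(u)
def pts(d):
    v,u=np.mgrid[:384,:512];K=d["K"];z=d["z_map"]
    c=np.stack([(u-K[0,2])/K[0,0]*z,-(v-K[1,2])/K[1,1]*z,-z],-1)
    return c@d["pose"][:3,:3].T+d["pose"][:3,3]
E
python3 - <<'E'
from h import *
S=load("scene0.npz");D=load("side0.npz")
F={'green':lambda h,s,v:(h>50)&(h<85)&(s>120)&(v>50),'blue':lambda h,s,v:(h>105)&(h<125)&(s>170)&(v>110),'red':lambda h,s,v:((h<5)|(h>174))&(s>170)&(v>90),'orange':lambda h,s,v:(h>5)&(h<18)&(s>190)&(v>150)}
BS={'green':(195,140,225,170),'blue':(200,168,232,198),'red':(160,175,195,205),'orange':(245,130,275,160)}
BD={'green':(230,235,270,265),'blue':(265,212,302,245),'red':(300,232,340,262),'orange':(195,205,225,235)}
for n,d,B in(("S",S,BS),("D",D,BD)):
    P=pts(d)
    for k in F:
        m,u,v,c=blob(d,F[k],B[k]);p=P[m&(d["z_map"]>0)]
        top=p[p[:,2]>np.percentile(p[:,2],60)]
        print(n,k,round(u,1),round(v,1),c,"depth top",np.median(top,0).round(1),"zmax",p[:,2].max().round(1), "plane",onz(d,u,v,{'green':60,'blue':61,'red':66,'orange':65}[k]).round(1))
    # console top
    m=(P[...,2]>38)&(P[...,2]<52)&(d["z_map"]>0)&(P[...,0]>350)&(P[...,0]<800)&(abs(P[...,1])<350)
    q=P[m];print("console z",np.median(q[:,2]),len(q)); r=cv2.minAreaRect(q[:,:2].astype(np.float32));print(r)
def up(d,b,f,n):
    x0,y0,x1,y1=b;cv2.imwrite(n,cv2.resize(d["pixels"][y0:y1,x0:x1,::-1],None,fx=f,fy=f,interpolation=cv2.INTER_CUBIC))
up(S,(140,130,240,210),7,"pics/sc.png");up(D,(220,205,345,305),6,"pics/sd.png")
E
```

```text
S green 208.6 153.1 142 depth top [497.5 -18.2  63.9] zmax 66.5 plane [497.7 -16.4  60. ]
S blue 214.6 180.0 154 depth top [582.4   5.4  65. ] zmax 67.5 plane [581.7   6.8  61. ]
S red 175.2 186.5 175 depth top [608.9 -78.2  70.7] zmax 74.7 plane [608.  -79.2  66. ]h.py:17: RuntimeWarning: Mean of empty slice.
  v,u=np.nonzero(mm);return mm,u.mean(),v.mean(),len(u)
  ret = ret.dtype.type(ret / rcount)
Traceback (most recent call last):
IndexError: index -1 is out of bounds for axis 0 with size 0
```

```bash
ls pics
```

```text
scene0.png
side0.png
wrist0.png
```

```bash
python3 - <<'E'
from h import *
S=load("scene0.npz");D=load("side0.npz")
F={'green':lambda h,s,v:(h>50)&(h<85)&(s>120)&(v>50),'blue':lambda h,s,v:(h>105)&(h<125)&(s>170)&(v>110),'red':lambda h,s,v:((h<5)|(h>174))&(s>170)&(v>90)}
BS={'green':(195,140,225,170),'blue':(200,168,232,198),'red':(160,175,195,205),'orange':(245,130,275,160)}
BD={'green':(230,235,270,265),'blue':(265,212,302,245),'red':(300,232,340,262),'orange':(195,205,225,235)}
for n,d,B in(("S",S,BS),("D",D,BD)):
    P=pts(d)
    for k in F:
        m,u,v,c=blob(d,F[k],B[k]);p=P[m&(d["z_map"]>0)]
        if len(p)==0: print(k,"none");continue
        top=p[p[:,2]>np.percentile(p[:,2],60)]
        print(n,k,round(u,1),round(v,1),c,"depth top",np.median(top,0).round(1),"zmax",p[:,2].max().round(1), "plane",onz(d,u,v,{'green':60,'blue':61,'red':66}[k]).round(1))
    m=(P[...,2]>38)&(P[...,2]<52)&(d["z_map"]>0)&(P[...,0]>350)&(P[...,0]<800)&(abs(P[...,1])<350)
    q=P[m];print("console z",np.median(q[:,2]),len(q)); r=cv2.minAreaRect(q[:,:2].astype(np.float32));print(r)
def up(d,b,f,n):
    x0,y0,x1,y1=b;cv2.imwrite(n,cv2.resize(d["pixels"][y0:y1,x0:x1,::-1],None,fx=f,fy=f,interpolation=cv2.INTER_CUBIC))
up(S,(140,130,240,210),7,"pics/sc.png");up(D,(220,205,345,305),6,"pics/sd.png")
E
```

```text
S green 208.6 153.1 142 depth top [497.5 -18.2  63.9] zmax 66.5 plane [497.7 -16.4  60. ]
S blue 214.6 180.0 154 depth top [582.4   5.4  65. ] zmax 67.5 plane [581.7   6.8  61. ]
S red 175.2 186.5 175 depth top [608.9 -78.2  70.7] zmax 74.7 plane [608.  -79.2  66. ]
console z 46.706208967004045 7229
((551.339599609375, -51.950469970703125), (204.32797241210938, 428.12847900390625), 15.349884033203125)
D green 250.3 250.1 227 depth top [493.6 -17.2  62.5] zmax 63.9 plane [490.1 -21.6  60. ]
D blue 282.6 226.9 180 depth top [576.8   5.2  63.5] zmax 64.9 plane [577.    2.7  61. ]
D red 319.3 245.4 215 depth top [600.4 -81.   69.3] zmax 71.3 plane [599.4 -84.7  66. ]
console z 45.72480421307864 9855
((548.21630859375, -51.31245422363281), (201.43540954589844, 430.3467712402344), 15.401680946350098)
```

View pics/sc.png

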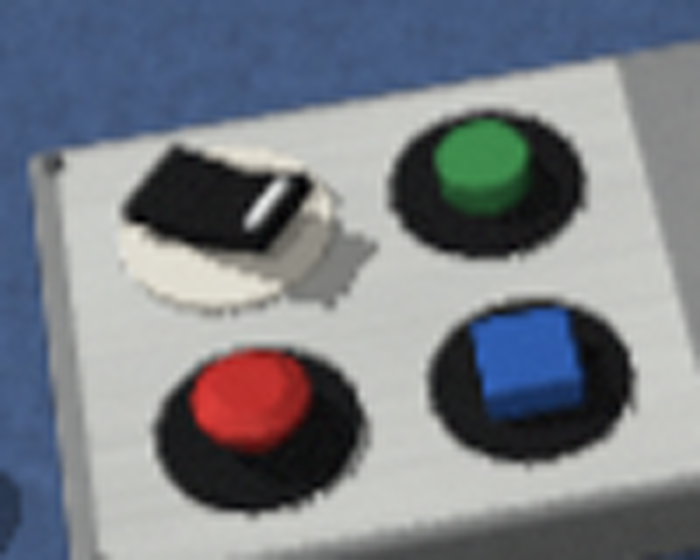

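View pics/sd.png

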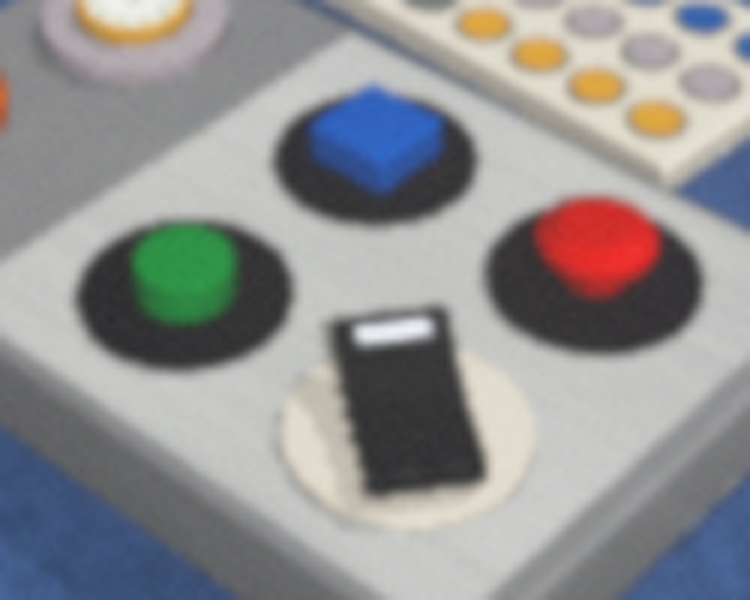

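```bash
python3 - <<'E'
from h import *
S=load("scene0.npz");D=load("side0.npz")
s=lambda x,y:(x/7+139.57,y/7+129.57); t=lambda x,y:(x/6+219.58,y/6+204.58)
for n,a,b in [("green",(482,152),(184,259)),("blue",(527,342),(377,128)),("bar",(265,203),(393,331)),("on1",(312,180),(333,320)),("on2",(260,250),(445,310)),("off1",(175,147),(370,493)),("off2",(125,210),(485,473)),("bezR",(228,230),(410,430)),("bezG",(488,184),(185,294)),("bezB",(532,380),(376,157)),("bezRed",(262,430),(594,278))]:
    p=tri([(S,*s(*a)),(D,*t(*b))]);print(n,p.round(1), onz(S,*s(*a),p[2])[:2].round(1),onz(D,*t(*b),p[2])[:2].round(1))
E
```

```text
green [492.7 -17.2  61. ] [492.8 -17.2] [492.6 -17. ]
blue [578.    6.4  61.2] [577.2   6.9] [578.3   5.4]
bar [524.6 -85.9  68.2] [525.5 -86.5] [524.2 -84.8]
on1 [512.9 -71.7  67.4] [513.7 -72.3] [512.5 -70.8]
on2 [543.8 -84.8  66.1] [544.7 -85.5] [543.4 -83.7]
off1 [ 489.8 -125.1   56.5] [ 489.9 -125.2] [ 489.8 -125.1]
off2 [ 520.4 -136.8   57.4] [ 520.6 -137. ] [ 520.3 -136.6]
bezR [ 518.5 -103.2   46.5] [ 518.9 -103.5] [ 518.3 -102.7]
bezG [493.2 -16.2  45.7] [493.6 -16.5] [493.  -15.7]
bezB [580.4   8.1  46. ] [580.9   7.7] [580.2   8.8]
bezRed [604.4 -78.4  45.4] [604.7 -78.7] [604.2 -77.9]
```

Two-view triangulation agrees to about 1 mm:

| Feature | x, y (mm) | Note |
|---|---|---|
| Green button top | (493, -17) | z 61 |
| Blue key top | (578, 6.5) | z 61 |
| Rocker pivot | (518, -103) | ON direction about 66° |
| Rocker mark | (525.5, -85) | |

I'll move over the console with a detour around the base.

Request:
arm_command([
  [[-24, 32, 0, 0, 0, 0], [-49, 63, 0, 0, 0, 0], [-73, 95, 0, 0, 0, 0], [-97, 127, 0, 0, 0, 0], [-122, 159, 0, 0, 0, 0], [-146, 190, 0, 0, 0, 0], [-171, 222, 0, 0, 0, 0], [-195, 254, 0, 0, 0, 0], [-219, 286, 0, 0, 0, 0], [-244, 317, 0, 0, 0, 0], [-268, 349, 0, 0, 0, 0], [-298, 368, 3, 0, 0, 0], [-329, 387, 7, 0, 0, 0], [-359, 407, 10, 0, 0, 0], [-390, 426, 13, 0, 0, 0], [-420, 445, 17, 0, 0, 0], [-451, 464, 20, 0, 0, 0], [-481, 484, 23, 0, 0, 0], [-512, 503, 27, 0, 0, 0], [-542, 522, 30, 0, 0, 0]],
])

```text
clock: 1.82
eef_pos: [531.5, -42.3, 200.9]
tool_rot: [-3.141, 0.0, 1.291]
force: [0.3, 0.6, 0.0]
width: 85.1
```

```bash
python3 - <<'E'
from cell import sensors, get_image
import cv2,numpy as np
d=get_image("wrist");np.savez("wrist1.npz",**d);print(sensors.read_state()["eef_pos"],sensors.read_state()["force"])
cv2.imwrite("pics/wrist1.png",cv2.resize(d["pixels"][:,:,::-1],None,fx=1.5,fy=1.5))
E
```

```text
[533.13980256 -51.80206788 200.72619691] [ 2.32180968e+00 -6.49260707e+00  1.62783648e-03]
```

View pics/wrist1.png

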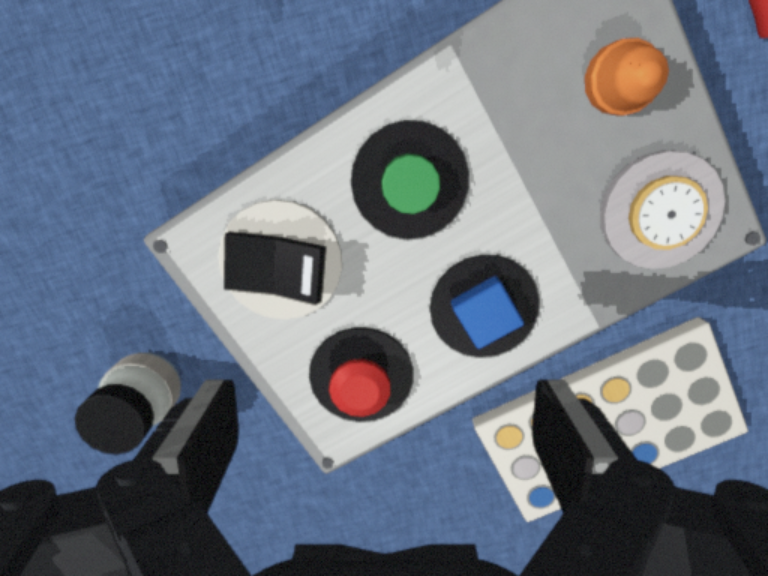

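```bash
python3 - <<'E'
from h import *
from cell import sensors
W=load("wrist1.npz");s=lambda x,y:(x/1.5-.17,y/1.5-.17)
for n,p,z in [("green",(411,183),62),("bezG",(410,179),49),("blue",(487,313),63),("bezB",(485,305),49),("bar",(307,275),68),("on1",(326,247),67),("on2",(320,303),67),("off1",(227,232),57.5),("off2",(225,289),57.5),("bezR",(280,260),49),("bezRed",(361,373),49),("fold1",(276,237),61),("fold2",(272,293),61)]:
    print(n,onz(W,*s(*p),z).round(1))
st=sensors.read_state();print(st["eef_pos"],st["tool_rot"],st["clock"]);print(np.round(W["pose"],3))
E
```

```text
green [492.5 -16.1  62. ]
bezG [492.  -15.8  49. ]
blue [577.3   6.9  63. ]
bezB [577.9   8.2  49. ]
bar [524.7 -85.5  68. ]
on1 [512.6 -70.4  67. ]
on2 [543. -84.  67.]
off1 [ 490.7 -123.2   57.5]
off2 [ 522.2 -136.9   57.5]
bezR [ 516.3 -102.4   49. ]
bezRed [601.3 -78.   49. ]
fold1 [500.6 -96.6  61. ]
fold2 [ 531.3 -110.2   61. ]
[533.13980256 -51.80206788 200.72619691] [3.13810454 0.00595791 1.28104305] 1.8667
[[ 2.78000e-01 -9.13000e-01 -3.00000e-01  4.54455e+02]
 [ 9.61000e-01  2.64000e-01  8.60000e-02 -1.99750e+01]
 [ 1.00000e-03 -3.12000e-01  9.50000e-01  3.42778e+02]
 [ 0.00000e+00  0.00000e+00  0.00000e+00  1.00000e+00]]
```

The wrist view agrees: green at (411,183), blue at (487,313), bar at (307,275) in the 1.5x picture, all within 1–2 mm of the triangulated points. Now I'll close the fingers and hover over the mark.

Request:
arm_command([
  [[-12, 2, 20, 0, 0, 0], [-25, 4, 40, 0, 0, 0], [-37, 6, 65, 0, 0, 0], [-45, 6, 90, 0, 0, 0], [-45, 6, 105, 0, 0, 0], [-45, 6, 112, 0, 0, 0], [-45, 6, 115, 0, 0, 0], [-45, 6, 115, 0, 0, 0], [-45, 6, 115, 0, 0, 0], [-45, 6, 115, 0, 0, 0], [-45, 6, 115, 0, 0, 0], [-45, 6, 115, 0, 0, 0], [-45, 6, 115, 0, 0, 0], [-45, 6, 115, 0, 0, 0]],
], claw=-1)

```text
clock: 3.03
eef_pos: [525.0, -85.2, 86.6]
tool_rot: [3.141, -0.0, 1.291]
force: [0.0, -0.2, -0.3]
width: 0.1
```

```bash
python3 - <<'E'
from cell import sensors, get_image
import cv2,numpy as np
for n in("side","wrist"):
    d=get_image(n)
    im=d["pixels"][190:310,200:360] if n=="side" else d["pixels"]
    cv2.imwrite(f"pics/{n}2.png",cv2.resize(im[:,:,::-1],None,fx=4.5 if n=="side" else 1.2,fy=4.5 if n=="side" else 1.2))
s=sensors.read_state();print(s["eef_pos"],s["force"],s["width"],s["clock"])
E
```

```text
[524.8586345  -85.25531847  86.41639795] [-0.35407754 -0.19247581  0.52685293] -0.08590349896389633 3.1333
```

View pics/side2.png

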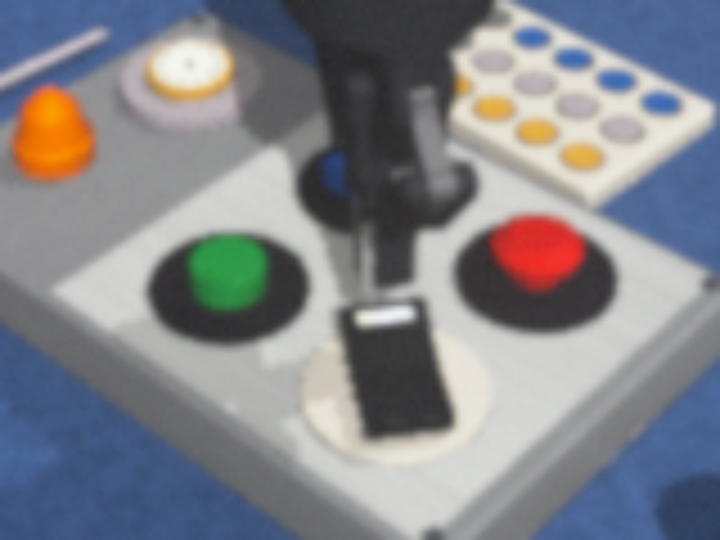

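View pics/wrist2.png

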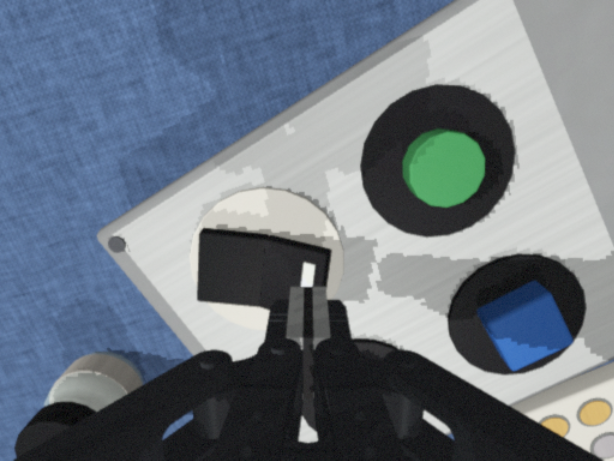

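The closed fingertips stand over the white bar, at about (308,290) in the wrist picture and clear of the red button. Pressing the rocker now.

Request:
arm_command([
  [[0, 0, 6, 0, 0, 0], [0, 0, 12, 0, 0, 0], [0, 0, 15, 0, 0, 0], [0, 0, 18, 0, 0, 0], [0, 0, 20, 0, 0, 0], [0, 0, 22, 0, 0, 0], [0, 0, 24, 0, 0, 0], [0, 0, 25, 0, 0, 0], [0, 0, 26, 0, 0, 0], [0, 0, 26, 0, 0, 0], [0, 0, 26, 0, 0, 0]],
])

```text
clock: 4.05
eef_pos: [525.2, -85.0, 61.0]
tool_rot: [3.141, -0.0, 1.291]
force: [-0.9, 3.0, 7.5]
width: -0.1
```

Request:
arm_command([
  [[0, 0, 1, 0, 0, 0], [0, 0, 2, 0, 0, 0], [0, 0, 3, 0, 0, 0], [0, 0, 3, 0, 0, 0], [0, 0, 3, 0, 0, 0]],
])

```text
clock: 4.47
eef_pos: [525.3, -85.0, 60.5]
tool_rot: [3.14, -0.001, 1.291]
force: [-5.8, 3.7, 33.4]
width: 0.2
```

End stop reached (z 60.5 mm, 33 N). I'll lift, move above the blue key and check the rocker.

Request:
arm_command([
  [[0, 0, -10, 0, 0, 0], [0, 0, -25, 0, 0, 0], [0, 0, -38, 0, 0, 0], [25, 6, -42, 0, 0, 0], [52, 12, -42, 0, 0, 0], [78, 19, -42, 0, 0, 0], [95, 23, -38, 0, 0, 0], [102, 25, -32, 0, 0, 0], [102, 25, -28, 0, 0, 0], [102, 25, -26, 0, 0, 0], [102, 25, -26, 0, 0, 0], [102, 25, -26, 0, 0, 0], [102, 25, -26, 0, 0, 0]],
])

```text
clock: 5.55
eef_pos: [576.6, 4.2, 83.4]
tool_rot: [-3.141, 0.001, 1.289]
force: [0.9, -0.1, -0.2]
width: 0.2
```

```bash
python3 - <<'E'
from cell import sensors, get_image
import cv2,numpy as np
for n in("side","wrist"):
    d=get_image(n);np.savez(n+"3.npz",**d)
    im=d["pixels"][190:310,200:360] if n=="side" else d["pixels"]
    cv2.imwrite(f"pics/{n}3.png",cv2.resize(im[:,:,::-1],None,fx=4.5 if n=="side" else 1.2,fy=4.5 if n=="side" else 1.2))
s=sensors.read_state();print(s["eef_pos"],s["force"],s["width"],s["clock"])
E
```

```text
[576.93489932   4.92911439  83.54843931] [-0.45971332 -0.0472744   0.51733695] -0.3255346542627088 5.65
```

View pics/side3.png

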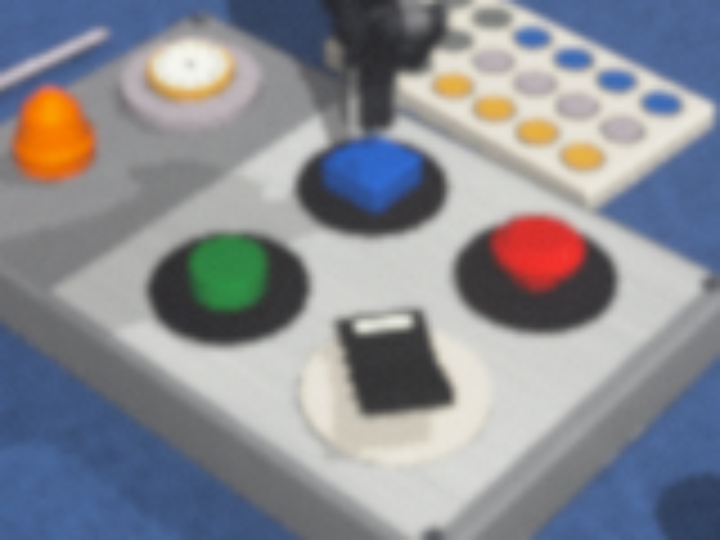

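View pics/wrist3.png

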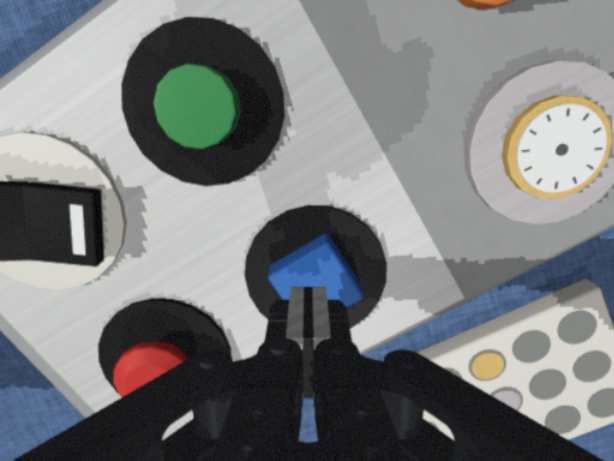

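The side view shows the rocker's off half now raised, at (400,390), with the ON half level, so it is on. The fingertips are over the blue key. Pressing it.

Request:
arm_command([
  [[1, 0, 8, 0, 0, 0], [1, 0, 15, 0, 0, 0], [1, 0, 19, 0, 0, 0], [1, 0, 22, 0, 0, 0], [1, 0, 24, 0, 0, 0], [1, 0, 26, 0, 0, 0], [1, 0, 28, 0, 0, 0], [1, 0, 29, 0, 0, 0], [1, 0, 30, 0, 0, 0], [1, 0, 31, 0, 0, 0], [1, 0, 31, 0, 0, 0], [1, 0, 31, 0, 0, 0]],
])

```text
clock: 6.65
eef_pos: [576.8, 6.9, 54.9]
tool_rot: [-3.141, -0.0, 1.291]
force: [-8.0, 0.2, 25.3]
width: -0.2
```

Request:
arm_command([
  [[0, 0, -10, 0, 0, 0], [0, 0, -25, 0, 0, 0], [0, 0, -40, 0, 0, 0], [-14, -23, -42, 0, 0, 0], [-28, -46, -42, 0, 0, 0], [-42, -68, -40, 0, 0, 0], [-46, -75, -35, 0, 0, 0], [-46, -75, -30, 0, 0, 0], [-46, -75, -28, 0, 0, 0], [-46, -75, -28, 0, 0, 0], [-46, -75, -28, 0, 0, 0], [-46, -75, -28, 0, 0, 0]],
])

```text
clock: 7.65
eef_pos: [493.7, -16.3, 80.3]
tool_rot: [3.14, -0.0, 1.292]
force: [0.8, 0.2, -0.7]
width: 0.2
```

```bash
python3 - <<'E'
from cell import sensors, get_image
import cv2,numpy as np
for n in("side","wrist"):
    d=get_image(n);np.savez(n+"4.npz",**d)
    im=d["pixels"][190:310,200:360] if n=="side" else d["pixels"]
    cv2.imwrite(f"pics/{n}4.png",cv2.resize(im[:,:,::-1],None,fx=4.5 if n=="side" else 1.2,fy=4.5 if n=="side" else 1.2))
s=sensors.read_state();print(s["eef_pos"],s["force"],s["width"],s["clock"])
E
```

```text
[493.28494407 -16.41519737  80.32834346] [-0.20217912  0.69818136 -0.65168068] -0.019196975811550356 7.75
```

View pics/side4.png

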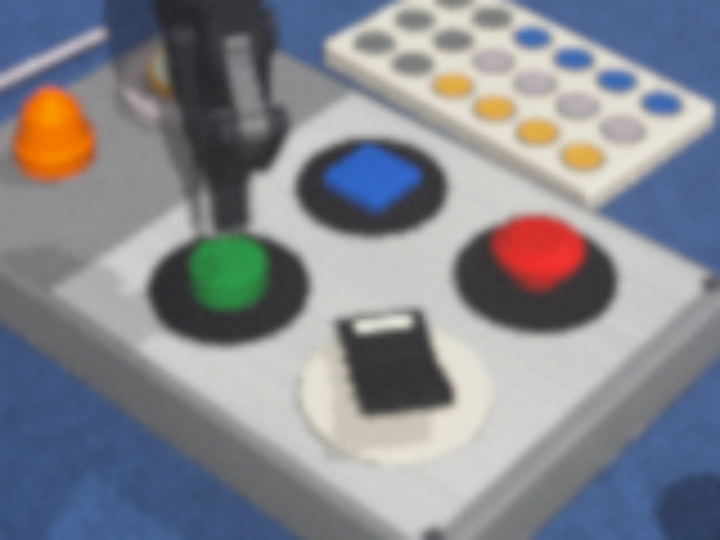

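View pics/wrist4.png

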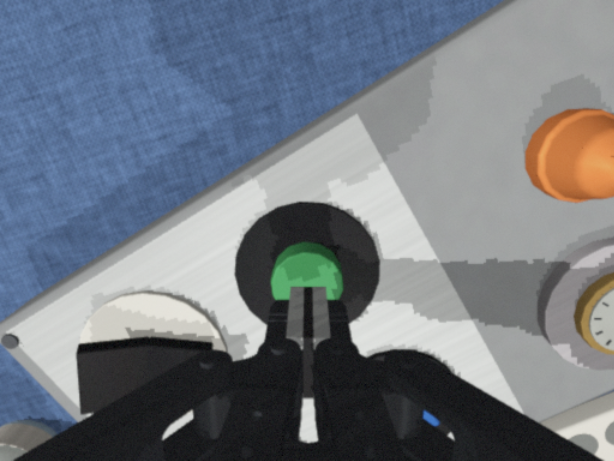

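The blue key at (372,180) in the side view now shows almost no side wall, so it is down. The fingertips are over the green button. Pressing it to the stop, then lifting clear.

Request:
arm_command([
  [[0, 0, 8, 0, 0, 0], [0, 0, 14, 0, 0, 0], [0, 0, 18, 0, 0, 0], [0, 0, 20, 0, 0, 0], [0, 0, 22, 0, 0, 0], [0, 0, 24, 0, 0, 0], [0, 0, 26, 0, 0, 0], [0, 0, 27, 0, 0, 0], [0, 0, 28, 0, 0, 0], [0, 0, 28, 0, 0, 0], [0, 0, 28, 0, 0, 0], [0, 0, 28, 0, 0, 0]],
])

```text
clock: 8.75
eef_pos: [492.3, -16.6, 54.6]
tool_rot: [3.141, -0.001, 1.291]
force: [-6.0, 0.9, 29.5]
width: -0.1
```

Request:
arm_command([
  [[0, 0, -6, 0, 0, 0], [0, 0, -20, 0, 0, 0], [0, 0, -45, 0, 0, 0], [0, 0, -75, 0, 0, 0], [0, 0, -105, 0, 0, 0], [10, 0, -135, 0, 0, 0], [30, 0, -150, 0, 0, 0], [60, 0, -150, 0, 0, 0], [80, 0, -150, 0, 0, 0], [90, 0, -150, 0, 0, 0], [90, 0, -150, 0, 0, 0], [90, 0, -150, 0, 0, 0], [90, 0, -150, 0, 0, 0], [90, 0, -150, 0, 0, 0]],
])

```text
clock: 9.92
eef_pos: [516.9, 67.9, 202.0]
tool_rot: [-3.141, 0.001, 1.288]
force: [-0.1, -0.7, 0.1]
width: -0.1
```

```bash
python3 - <<'E'
from cell import sensors, get_image
from h import *
import cv2,numpy as np
for n in("side","scene"):
    d=get_image(n);np.savez(n+"5.npz",**d);d0=load(n+"0.npz")
    im=d["pixels"][190:310,200:360] if n=="side" else d["pixels"][125:215,90:260]
    cv2.imwrite(f"pics/{n}5.png",cv2.resize(im[:,:,::-1],None,fx=4.5,fy=4.5))
    if n=="side":
        P=pts(d);P0=pts(d0)
        for k,c in {"green":(492.5,-17),"blue":(577.5,6.5),"red":(603,-80),"mark":(525,-85.5),"offhalf":(510,-121)}.items():
            o=[]
            for Q,dd in((P0,d0),(P,d)):
                m=(np.hypot(Q[...,0]-c[0],Q[...,1]-c[1])<9)&(Q[...,2]<85)&(dd["z_map"]>0);o.append((round(float(np.median(Q[m][:,2])),1),int(m.sum())))
            print(k,o)
s=sensors.read_state();print(s["eef_pos"],s["force"],s["width"],s["clock"])
E
```

```text
green [(62.1, 50), (62.4, 51)]
blue [(63.3, 42), (55.1, 39)]
red [(69.2, 57), (69.1, 55)]
mark [(68.4, 73), (61.4, 56)]
offhalf [(61.1, 78), (65.2, 128)]
[517.11989554  68.38736706 202.14990484] [ 0.30400034  0.31819323 -0.8699844 ] -0.02094845339464882 10.0167
```

View pics/side5.png

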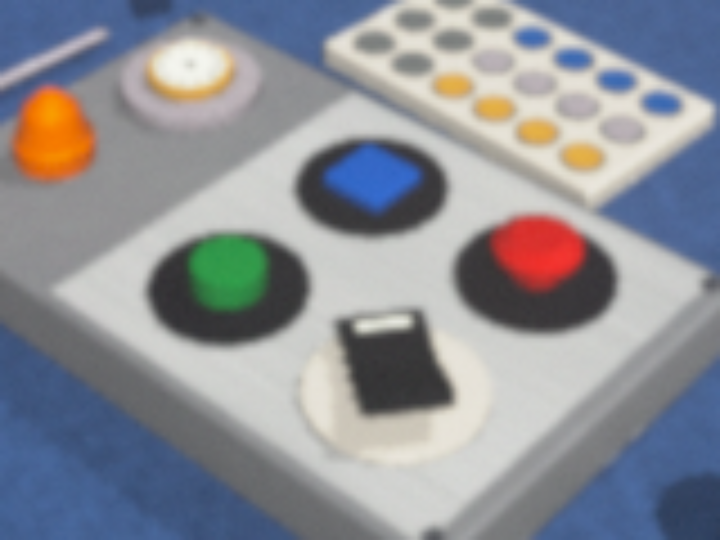

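View pics/scene5.png

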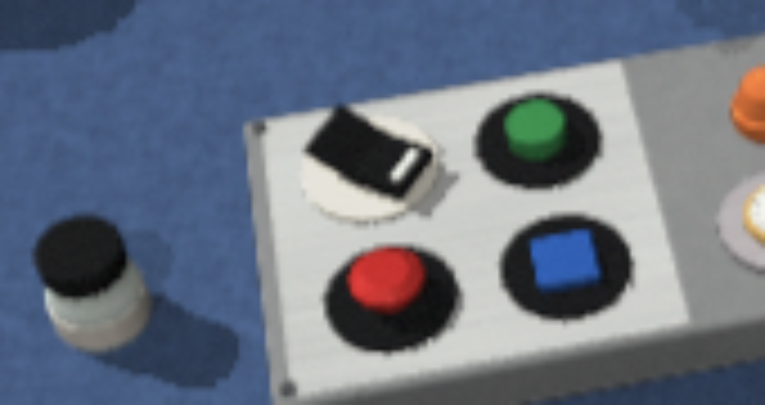

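Depth readings, before to after: rocker mark down 7 mm, blue key down 8 mm, green button back up, red button unchanged. Nothing else has moved and the arm is clear, so I'll hand in.

```bash
python3 -c "
from cell import order
print(order.finish_job())"
```

```text
the job is handed in; nothing more can be done
None
```

The print cycle was started in the order asked, and I handed the job in at about 10 s with the arm clear at z ≈ 202 mm. No verdict was reported.

| Control | Pressed to | Side-view depth, before → after |
|---|---|---|
| Black rocker (ON) | end stop, about 33 N | mark 68.4 → 61.4 mm, so fully over |
| Blue clamp key | end stop, about 25 N | 63.3 → 55.1 mm, and it stays down |
| Green start button | end stop, about 30 N at z = 54.6 mm | 62.1 → 62.4 mm, so it sprang back up |
| Red stop button | not touched | 69.2 → 69.1 mm |

The last pictures showed the pad, jar, tray and the visible part of the screwdriver where they had been; I checked these by eye and did not measure them. None of the checks failed or disagreed.

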